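# Push the foil parcel between the food tubs onto the mat

## Task

Push the foil-wrapped parcel of leftovers along the worktop, lengthwise through the narrow gap between the two red-lidded food tubs, and on until it lies in the middle of the blue mat on the other side. Only push it, gently, with the fingers: it must not be lifted, tipped or squeezed, and the salt mill, spice jar, mug, lemon and rice jar stay where they are.

Things in the scene. Friction and masses are not known exactly. Their poses are not given: they have to be found in the camera images.
- parcel: leftovers wrapped in silvery-white foil: a flat block 88 mm wide (its x), 118 mm long (its y), 35 mm high, rounded, its sides uneven by up to 6 degrees, about 120 g, loose. Origin at the centre of its underside, z up. It starts on the +y side (robot's left) of the tubs, its long axis within 20 degrees of the gap's direction, up to 40 mm to one side of the gap's centre line
- far_tub: clear food tub with a red lid, the one farther from the robot, 109 mm (its x) by 149 mm (its y) by 60 mm high over the lid; below the lid's rim (under 51 mm height) its long walls lie 46 mm (foot) to 52 mm from its middle. Stands fast: it cannot be moved. Origin at the centre of its underside, z up; its y axis runs along the gap and points back to the side where the parcel starts, its x axis points across the gap, away from the near tub
- near_tub: the same kind of tub, parallel to the other and nearer to the robot; also stands fast. Its centre is 200 to 206 mm from that of the far tub, so 91 to 97 mm stay free between the lids and about 96 to 102 mm between the walls below, where the parcel passes lengthwise
- gap (a point): the middle of the gap between the tubs, 17.5 mm above the worktop, half-way along the tubs; axes as the far tub's: y along the gap (the parcel comes from its +y side and leaves to its -y side), x across it. Good to 2 mm across
- mat: blue rectangular mat lying flush on the worktop beyond the gap (on the -y side of the tubs), 170 mm (its x) by 200 mm (its y), so thin that nothing catches on it. Origin at its centre, z up; its centre is up to 25 mm to one side of the gap's centre line
- salt: salt mill with a grey cap, 44 mm across, 90 mm high, loose; origin under its centre
- spice: spice jar with a black cap, 41 mm across, 105 mm high, loose; origin under its centre
- mug: white mug with green leaves, 92 x 127 x 95 mm with its handle, loose; origin under its centre
- lemon: lemon, 74 x 51 x 53 mm, loose; origin under its centre
- canister: glass jar of rice with a flat wooden lid, 84 mm across, 100 mm high, loose; origin under its centre
There are look-alikes about, which are no part of the job. There is more than one size of the parcel; the job needs the middle-sized.

How it is judged (in metres and radians):
On the way:
1. the parcel is in the gap between the two tubs, on the worktop (x of parcel in the frame of gap between -0.025 and 0.025 m and y of parcel in the frame of gap between -0.03 and 0.03 m and height (world z) of parcel below 0.01 m), for 0.02 s.
At the end, for the whole second after the job is handed in: the parcel, having passed through the gap, lies flat and at rest on the mat, its centre within 30 mm of the mat's centre along each of the mat's sides (x of parcel in the frame of mat between -0.03 and 0.03 m and y of parcel in the frame of mat between -0.03 and 0.03 m and height (world z) of parcel below 0.006 m and angle between parcel's own z axis and vertical below 0.1 rad and linear speed of parcel below 0.01 m/s); the robot touches nothing.
It fails at once if the parcel is lifted more than 12 mm off the worktop (height (world z) of parcel above 0.012 m).
It fails at once if the parcel is tipped by more than 20 degrees (angle between parcel's own z axis and vertical above 0.35 rad).
It fails at once if the parcel is squeezed or pressed with more than 25 N (contact force between the fingers and parcel above 25 N).
It fails at once if the salt mill, spice jar, mug, lemon or rice jar is moved by more than 25 mm (distance of any of salt, spice, mug, lemon, canister from where it was at the start of the episode above 0.025 m).
It also fails if it takes over 72 s, if anything falls off the work surface, if the arm or the gripper's body presses on something with over 40 N, if the wrist force passes 120 N, or if a joint passes its speed limit or range.

## Robot

A 6-joint arm with a two-finger parallel gripper is mounted at the origin on a cart in front of the work surface, level with it; the furniture and walls round the work are solid. World frame = base frame: x ahead of the robot, y to its left, z up, the work surface at z = 0. Lengths are in mm, angles in rad, forces in N, time in s.
With the tool pointing down it reaches from about 400 to 925 mm from the base axis. Payload 12.5 kg.
Tool frame: the origin (TCP) lies on the centre line of the jaws, within the pads' length; the fingertips stand 14 mm ahead of it and the grasp point (between the pads) lies 5 mm behind it; z points along the fingers, y is the direction in which the jaws open and shut (so a half turn about z gives the same grasp; the last joint's range is limited). The gripper opens to 95 mm and grips with 3 to 60 N. Pads are 20 mm wide; open, the fingers measure 119 mm over their backs; the gripper's body (75 mm by 180 mm) begins 59 mm behind the grasp point.
Start: joints at [1.217, 0.491, 1.559, -0, 1.092, -0.106], TCP at [153.276, 605.93, 228.661] pointing down, gripper open.
Joint ranges: [-3.1, 3.1], [-0.84, 2.19], [0.05, 2.79], [-1.13, 4.28], [0.06, 2.93], [-2.69, 2.69]. Speed limits (rad/s): [2.22, 2.22, 2.79, 3.14, 3.14, 3.14].

## Interface

Orientations are given as [roll, pitch, yaw] about the fixed x, y, z axes, in that order (R = Rz(yaw) Ry(pitch) Rx(roll)).
In Python, from cell import * gives the robot as it stands.
- The arm moves only by the tool play_rows, never from a script. Its argument "moves" is a list of rows, each a list of 7 numbers: the shift along the tool's x, y, z in m, then the turn, a rotation vector about the tool's x, y, z in rad, then the opening in per cent of the stroke, from 0 (shut) to 100 (fully open). In form: [[tx, ty, tz, ax, ay, az, claw], ...]. A call has 1 to 8 rows; each row shifts and turns the pose as measured when the row begins, along the tool's axes as they then stand; what a row does not reach is not made up. A row lasts 1/10 s, in which the tool goes at most 50 mm and 8.59 degrees, less where a joint would pass 70% of its speed; a pose out of reach is approached as far as the arm can. A call is refused whole if a number of a shift passes 0.05 or a number of a turn 0.15, either way. A call with a gripper value outside its range is refused whole. The fingers move at their own pace and stop on an object; the grip force is fixed at half the most. Time passes only in rows, so rows that do not move let the fingers close. It gives the time, the measured TCP pose, the force and the opening at its end, in the units of the state.
- state(): the state, without advancing time (a new reading comes with each control period).
- read_camera(name): name is "scene" or "top"; returns a dict with "img" (400x640x3 uint8, red, green, blue), "fx", "fy", "cx", "cy" (pixels), "R" (3x3) and "t" (3): a world point X has camera coordinates R X + t. Camera axes: x right, y down, z forward; pixel columns grow to the right and rows downward; lengths in mm; the calibration is good to about 2 mm. A picture is of the moment at which its call begins. There is no depth.
- job_done(): hands the job in, once; it reports no verdict.
The state is a dict: "t": time; "joints": joint angles; "qvel": joint speeds; "tau": joint torques, N m; "eef_pos": TCP position; "tcp_rot": TCP orientation; "ft_force": force on the tool from outside, world axes, zero at the start; "moment": the same for the moment, N m; "opening": opening from 0.0 (shut) to 1.0 (fully open).
Only numpy, scipy, OpenCV 4.12 (cv2) and the standard library are available. Lean on these libraries where they do the work, as an engineer would, in place of code of your own. Each camera call takes 0.05 s, during which the arm holds its last target.

## Working session

There is one attempt and no reset: what is moved stays moved. The work goes in short steps, Python scripts to look and compute and a tool call to move; the robot and the scene stay as the last step left them, time stands still between calls to the robot, and variables do not carry over. Pictures are saved under pics/ and viewed, and the job is handed in when it is done.

Besides the shell and the picture viewer there is one more tool, called after ">>>" as name(argument=value, ...), one argument or row to a line, values as JSON. play_rows: Moves the arm, as the interface text tells. Its arguments: {"type":"object","properties":{"moves":{"type":"array"}},"required":["moves"]}

```bash
mkdir -p pics; ls; python3 - <<'E'
from cell import *
import cv2
for n in ("scene","top"):
    c=read_camera(n); cv2.imwrite(f"pics/{n}0.png",c["img"][:,:,::-1])
    print(n,c["fx"],c["fy"],c["cx"],c["cy"],c["R"],c["t"])
print(state())
E
```

```text
pics
scene 409.74593838404235 409.74593838404235 319.9191684068137 197.58669294429976 [[ 0.89458004 -0.44670633 -0.0134166 ]
 [-0.29156888 -0.56062171 -0.7750425 ]
 [ 0.33869475  0.69724942 -0.63176666]] [-427.84937886  267.01211729 1537.4247302 ]
top 399.5925345497029 399.5925345497029 322.48551025005617 197.79879613313918 [[-0.02417766 -0.9996762   0.00793378]
 [-0.99661123  0.02347787 -0.07883431]
 [ 0.07862252 -0.00981293 -0.99685616]] [ 125.82735064  564.59270659 1511.30309451]
{'t': 0.1, 'joints': array([ 1.21741903e+00,  4.91515497e-01,  1.55938210e+00,  4.19277284e-06,
        1.09167798e+00, -1.05596352e-01]), 'qvel': array([ 1.31541392e-03, -5.02571764e-04, -2.54507377e-03, -1.05630510e-03,
        1.02137808e-06,  2.06428992e-04]), 'tau': array([ 2.53148864e-03, -6.13621259e+01, -2.58603466e+01,  6.94235321e-02,
        4.70503885e-02, -9.02346119e-05]), 'eef_pos': array([153.19145159, 605.73751367, 228.11230332]), 'tcp_rot': array([-3.14061559e+00, -1.07298721e-04,  2.89380972e+00]), 'ft_force': array([-1.04477828, -0.75375854, -0.29915079]), 'moment': array([ 0.01519658, -0.03010854, -0.00034284]), 'opening': 0.9988529453941898}
```

View pics/scene0.png

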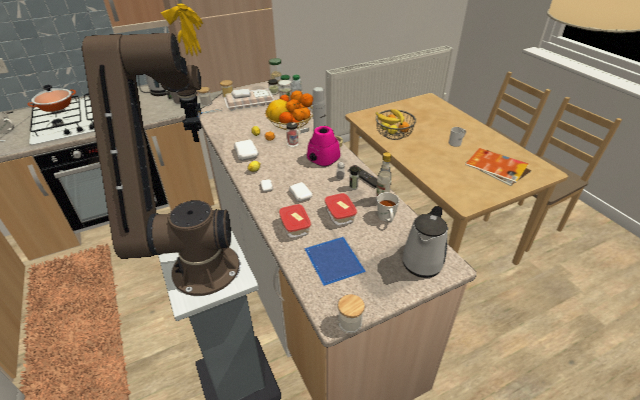

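View pics/top0.png

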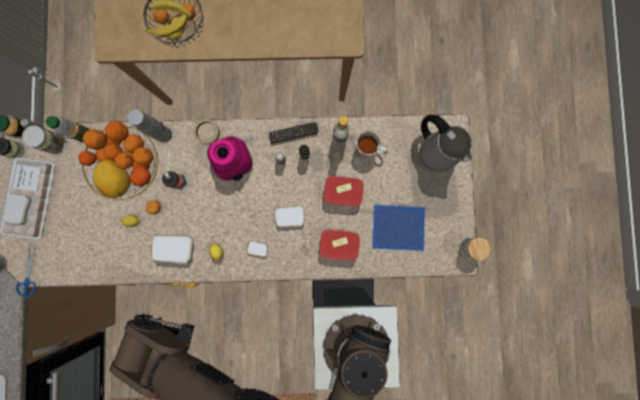

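Three foil parcels show in the top view: large at (172,250), middle at (289,217), small at (257,249). The tubs are at (344,192) and (340,246), and the mat is at (399,228). By the description I choose the middle one. Next is a close crop to check that choice.

```bash
cat > h.py <<'E'
from cell import *
import cv2, numpy as np
def back(c,u,v,z):
    d=c["R"].T@np.array([(u-c["cx"])/c["fx"],(v-c["cy"])/c["fy"],1.]); o=-c["R"].T@c["t"]
    return o+d*(z-o[2])/d[2]
def proj(c,X):
    p=c["R"]@np.asarray(X,float)+c["t"]; return p[:2]/p[2]*c["fx"]+[c["cx"],c["cy"]]
def crop(c,x0,y0,x1,y1,s,fn):
    im=cv2.resize(c["img"][y0:y1,x0:x1],None,fx=s,fy=s,interpolation=cv2.INTER_CUBIC)
    cv2.imwrite(fn,im[:,:,::-1]); 
E
python3 - <<'E'
from h import *
c=read_camera("top"); crop(c,235,170,435,270,4,"pics/c1.png")
s=read_camera("scene"); crop(s,220,150,420,290,4,"pics/c2.png")
for n,u,v,z in [("big",172,250,35),("mid",289,217,35),("small",257,249,30),("far",344,192,60),("near",340,246,60),("mat",399,228,0)]:
    print(n,back(c,u,v,z).round())
E
```

```text
big [383. 682.  35.]
mid [496. 241.  35.]
small [379. 364.  30.]
far [584.  32.  60.]
near [384.  52.  60.]
mat [ 445. -181.    0.]
```

View pics/c1.png

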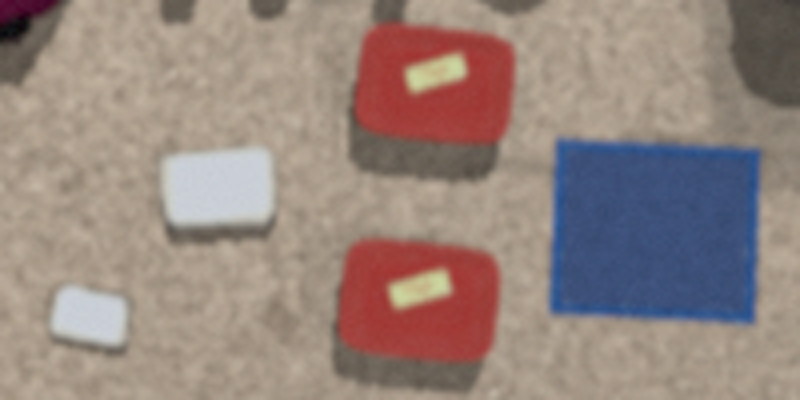

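View pics/c2.png

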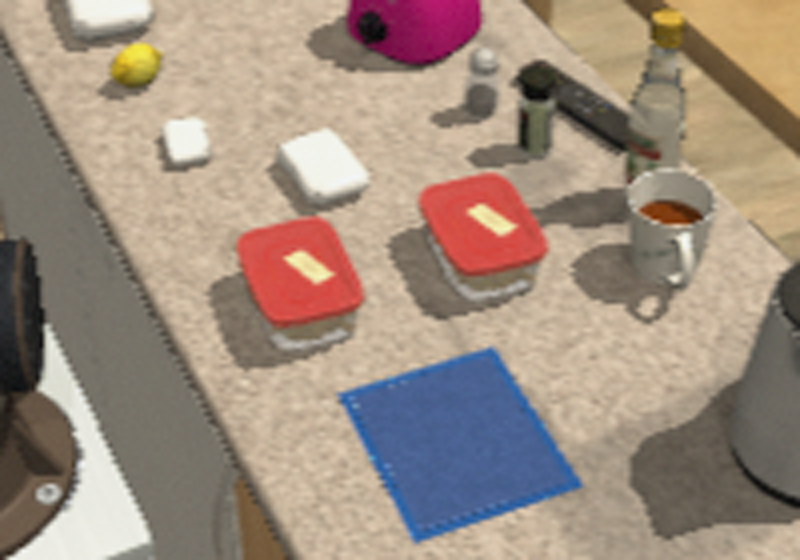

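```bash
cat > m.py <<'E'
from h import *
def regions(c,box=(235,170,440,270)):
    x0,y0,x1,y1=box; im=cv2.resize(c["img"][y0:y1,x0:x1],None,fx=4,fy=4,interpolation=cv2.INTER_CUBIC)
    h=cv2.cvtColor(im,cv2.COLOR_RGB2HSV); H,S,V=[h[...,i].astype(int) for i in range(3)]
    ms={"red":((H<8)|(H>172))&(S>140),"blue":(H>100)&(H<125)&(S>110),"white":(S<45)&(V>170)}
    out=[]
    for k,m in ms.items():
        n,l,st,ce=cv2.connectedComponentsWithStats(m.astype(np.uint8))
        for i in range(1,n):
            if st[i,4]<1500: continue
            cn=cv2.findContours((l==i).astype(np.uint8),cv2.RETR_EXTERNAL,cv2.CHAIN_APPROX_NONE)[0][0][:,0,:]
            out.append((k,(cn+.5)/4-.5+[x0,y0]))
    return out
def rects(c,box=(235,170,440,270),zs={"red":58,"blue":0,"white":33}):
    for k,cn in regions(c,box):
        P=np.array([back(c,u,v,zs[k])[:2] for u,v in cn],np.float32)
        (cx,cy),(w,h),a=cv2.minAreaRect(P); 
        if w>h: w,h,a=h,w,a-90     # long side: h direction = a+90
        d=(a+90)  # direction of long axis
        d=(d-90+90)%180-90  # deviation from +y
        print(k,"ctr",round(cx,1),round(cy,1),"short/long",round(w,1),round(h,1),"long axis from +y deg",round(d,1))
E
python3 - <<'E'
from m import *
c=read_camera("top"); rects(c)
rects(c,(150,235,200,270))
E
```

```text
red ctr 589.2 34.9 short/long 101.8 142.0 long axis from +y deg -8.7
red ctr 388.4 55.3 short/long 102.3 142.1 long axis from +y deg -8.5
blue ctr 448.0 -178.9 short/long 164.6 195.7 long axis from +y deg -4.2
white ctr 503.4 239.0 short/long 76.1 112.3 long axis from +y deg 0.6
white ctr 385.3 361.6 short/long 55.3 72.7 long axis from +y deg -14.7
white ctr 389.5 688.0 short/long 96.6 146.7 long axis from +y deg -4.2
```

```bash
cat >> m.py <<'E'
def sides(P,th):
    # fit lines to the middle part of each of 4 sides; returns angles of long sides, short sides, centre
    for _ in range(4):
        R=np.array([[np.cos(th),np.sin(th)],[-np.sin(th),np.cos(th)]])
        Q=P@R.T; lo,hi=Q.min(0),Q.max(0); m=(lo+hi)/2; hl=(hi-lo)/2; Z=(Q-m)
        res=[];off=[]
        for ax in (0,1):
            for s in (-1,1):
                k=(np.abs(Z[:,1-ax])<.6*hl[1-ax])&(Z[:,ax]*s>.7*hl[ax])
                f=np.polyfit(Z[k,1-ax],Z[k,ax],1); 
                res.append(np.degrees(th+(-np.arctan(f[0]) if ax==0 else np.arctan(f[0])))); off.append(f[1])
        th=np.radians(np.mean(res[:2]))
    c=R.T@(m+[(off[0]+off[1])/2,(off[2]+off[3])/2])
    return c,off[1]-off[0],off[3]-off[2],res
def lines(c,box=(235,170,440,270),zs={"red":58,"blue":0,"white":33},th0=-.12):
    for k,cn in regions(c,box):
        P=np.array([back(c,u,v,zs[k])[:2] for u,v in cn])
        ct,w,h,a=sides(P,th0); print(k,ct.round(1),"w,h",round(w,1),round(h,1),"ang",np.round(a,1))
E
python3 - <<'E'
from m import *
c=read_camera("top"); lines(c)
c=read_camera("scene"); lines(c,(220,150,420,290))
E
```

```text
red [589.3  34.4] w,h 99.5 139.1 ang [ -7.   -8.2  -8.  -10. ]
red [388.3  54.9] w,h 99.8 139.3 ang [-7.6 -7.7 -8.5 -9.1]
blue [ 447.9 -178.8] w,h 162.8 193.3 ang [-4.5 -3.9 -4.3 -4. ]
white [501.6 240.3] w,h 71.3 106.5 ang [ 0.6  3.9 -1.5  6.1]
white [382.2 363.5] w,h 46.2 69.2 ang [-12.1 -21.6  -4.5 -17.8]
red [589.5  30.9] w,h 104.2 149.5 ang [-7.9 -7.9 -7.1 -8.3]
red [388.   51.8] w,h 103.3 149.8 ang [-8.4 -7.7 -8.4 -8. ]
blue [ 448.5 -177.5] w,h 165.5 196.1 ang [-4.2 -4.1 -4.4 -4.2]
white [376.3 644.7] w,h 65.3 99.8 ang [32.1 62.3 14.2 31.7]
white [375.7 345.9] w,h 49.7 79.5 ang [ -7.5 -14.1  -8.9 -14.5]
white [497.8 231.9] w,h 72.2 115.7 ang [-2.5  1.6 -3.9  2.3]Traceback (most recent call last):
  File "<stdin>", line 3, in <module>
  File "m.py", line 39, in lines
    ct,w,h,a=sides(P,th0); print(k,ct.round(1),"w,h",round(w,1),round(h,1),"ang",np.round(a,1))
             ~~~~~^^^^^^^
  File "m.py", line 31, in sides
    f=np.polyfit(Z[k,1-ax],Z[k,ax],1);
    raise TypeError("expected non-empty vector for x")
TypeError: expected non-empty vector for x
```

```bash
cat >> h.py <<'E'
from scipy.spatial.transform import Rotation as Ro
G0=np.array([488.8,43.]); TH=np.radians(-7.9)
XA=np.array([np.cos(TH),np.sin(TH)]); YA=np.array([-np.sin(TH),np.cos(TH)])
def g2w(x,y): return G0+x*XA+y*YA
def w2g(p): d=np.asarray(p)[:2]-G0; return np.array([d@XA,d@YA])
def delta(target,yaw):
    s=state(); R=Ro.from_euler("xyz",s["tcp_rot"]).as_matrix()
    T=Ro.from_euler("xyz",[np.pi,0,yaw]).as_matrix()
    d=np.asarray(target)-s["eef_pos"]
    print("pos",s["eef_pos"].round(1),"gap",w2g(s["eef_pos"]).round(1),"rot",s["tcp_rot"].round(3),"F",s["ft_force"].round(1),"open",round(s["opening"],2),"t",round(s["t"],1))
    print("turn(tool rv)",Ro.from_matrix(R.T@T).as_rotvec().round(3)," shift in present tool axes mm",(R.T@d).round(1)," in target axes",(T.T@d).round(1))
E
python3 - <<'E'
from h import *
delta([*g2w(-100,193),100],3.004)
E
```

```text
pos [153.3 605.9 228.5] gap [-409.7  511.4] rot [-3.141 -0.     2.894] F [ 0.2 -0.1  0.2] open 1.0 t 0.3
turn(tool rv) [-0.   -0.   -0.11]  shift in present tool axes mm [-342.8 -282.5  128.6]  in target axes [-309.6 -318.5  128.5]
```

>>> play_rows(
  moves=[
    [0,0,0,0,0,-0.11,60],
    [-0.031,-0.032,0,0,0,0,60],
    [-0.031,-0.032,0,0,0,0,60],
    [-0.031,-0.032,0,0,0,0,60],
    [-0.031,-0.032,0.01,0,0,0,60],
    [-0.031,-0.032,0.01,0,0,0,60],
    [-0.031,-0.032,0.01,0,0,0,60],
    [-0.031,-0.032,0.01,0,0,0,60],
  ],
)

```text
t: 1.15
eef_pos: [342.0, 350.7, 187.9]
tcp_rot: [3.137, 0.002, 3.017]
ft_force: [0.6, 0.9, -1.2]
opening: 0.6
```

```bash
python3 - <<'E'
from h import *
delta([*g2w(-100,193),100],3.004)
E
```

```text
pos [342.  350.7 187.9] gap [-187.7  284.6] rot [3.137e+00 2.000e-03 3.017e+00] F [ 0.6  0.9 -1.2] open 0.6 t 1.1
turn(tool rv) [0.004 0.002 0.013]  shift in present tool axes mm [-86.3 -93.1  87.7]  in target axes [-87.7 -91.6  87.9]
```

>>> play_rows(
  moves=[
    [-0.03,-0.032,0.02,0.004,0.002,0.013,60],
    [-0.03,-0.032,0.02,0,0,0,60],
    [-0.028,-0.028,0.02,0,0,0,60],
    [0,0,0,0,0,0,60],
  ],
)

```text
t: 1.55
eef_pos: [422.2, 240.2, 126.0]
tcp_rot: [3.14, 0.003, 2.999]
ft_force: [-0.3, 0.1, 0.5]
opening: 0.6
```

```bash
python3 - <<'E'
from m import *
delta([*g2w(-100,193),24],3.004)
c=read_camera("top"); crop(c,235,170,435,270,4,"pics/c3.png")
s=read_camera("scene"); crop(s,220,130,380,250,5,"pics/c4.png")
E
```

```text
pos [422.2 240.2 126. ] gap [-93.1 186.2] rot [3.140e+00 3.000e-03 2.999e+00] F [-0.3  0.1  0.5] open 0.6 t 1.6
turn(tool rv) [ 0.002  0.003 -0.005]  shift in present tool axes mm [  7.2   6.6 102. ]  in target axes [  6.9   6.8 102. ]
```

View pics/c4.png

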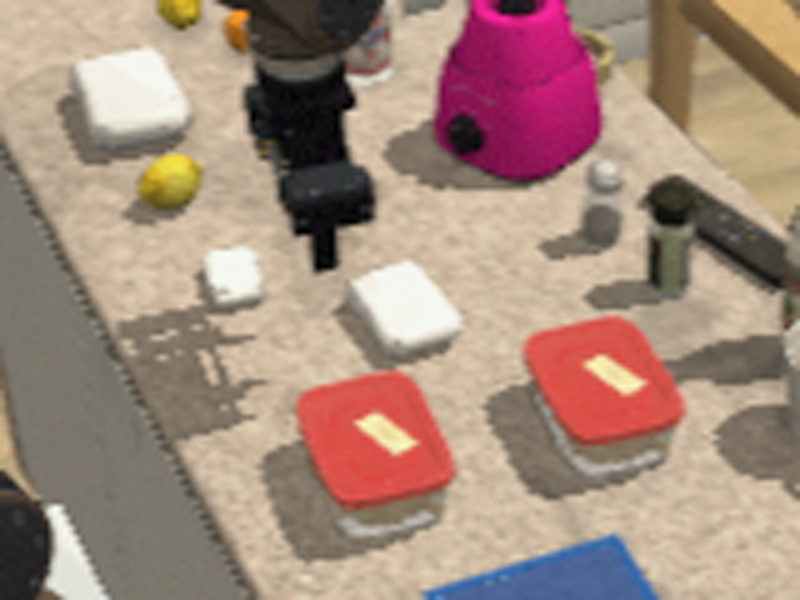

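The gripper hangs at crop (325,265), just to the near side of the middle parcel (400,305). The way down is clear. I'll descend and then push it sideways.

>>> play_rows(
  moves=[
    [0.007,0.007,0.025,0,0.003,-0.005,60],
    [0,0,0.025,0,0,0,60],
    [0,0,0.025,0,0,0,60],
    [0,0,0.018,0,0,0,60],
    [0,0,0.005,0,0,0,60],
    [0,0,0,0,0,0,60],
  ],
)

```text
t: 2.25
eef_pos: [413.9, 258.7, 31.3]
tcp_rot: [3.133, 0.008, 3.014]
ft_force: [-0.1, -0.1, 0.9]
opening: 0.599
```

```bash
python3 - <<'E'
from m import *
delta([*g2w(-54,193),24],3.004)
E
```

```text
pos [413.9 258.7  31.3] gap [-103.9  203.3] rot [3.133 0.008 3.014] F [-0.1 -0.1  0.9] open 0.6 t 2.2
turn(tool rv) [0.008 0.008 0.01 ]  shift in present tool axes mm [-49.7 -10.9   7.6]  in target axes [-49.9 -10.4   7.3]
```

>>> play_rows(
  moves=[
    [-0.005,-0.01,0.006,0.008,0.008,0.01,60],
    [-0.008,0,0,0,0,0,60],
    [-0.007,0,0,0,0,0,60],
    [-0.005,0,0,0,0,0,60],
    [-0.004,0,0,0,0,0,60],
    [-0.004,0,0,0,0,0,60],
  ],
)

```text
t: 2.85
eef_pos: [449.2, 244.4, 28.4]
tcp_rot: [3.139, 0.004, 3.004]
ft_force: [-0.7, 0.5, 0.3]
opening: 0.602
```

```bash
python3 - <<'E'
from m import *
delta([*g2w(-54,193),24],3.004)
E
```

```text
pos [449.2 244.4  28.4] gap [-66.9 194. ] rot [3.139 0.004 3.004] F [-0.7  0.5  0.3] open 0.6 t 2.9
turn(tool rv) [0.002 0.004 0.   ]  shift in present tool axes mm [-12.8  -1.    4.5]  in target axes [-12.9  -1.    4.4]
```

>>> play_rows(
  moves=[
    [-0.004,0,0.002,0,0.003,0,60],
    [-0.003,0,0.002,0,0,0,60],
    [-0.003,0,0,0,0,0,60],
    [-0.003,0,0,0,0,0,60],
    [0,0,0,0,0,0,60],
  ],
)

```text
t: 3.35
eef_pos: [463.2, 242.3, 24.0]
tcp_rot: [3.14, 0.0, 3.004]
ft_force: [0.8, 0.3, 0.2]
opening: 0.6
```

```bash
python3 - <<'E'
from m import *
delta([*g2w(-54,193),24],3.004)
c=read_camera("top"); crop(c,235,170,435,270,4,"pics/c5.png")
s=read_camera("scene"); crop(s,220,130,380,250,5,"pics/c6.png")
E
```

```text
pos [463.2 242.3  24. ] gap [-52.7 193.9] rot [3.14  0.    3.004] F [0.8 0.3 0.2] open 0.6 t 3.4
turn(tool rv) [0.002 0.    0.   ]  shift in present tool axes mm [ 1.3 -0.9  0. ]  in target axes [ 1.3 -0.9  0. ]
```

View pics/c5.png

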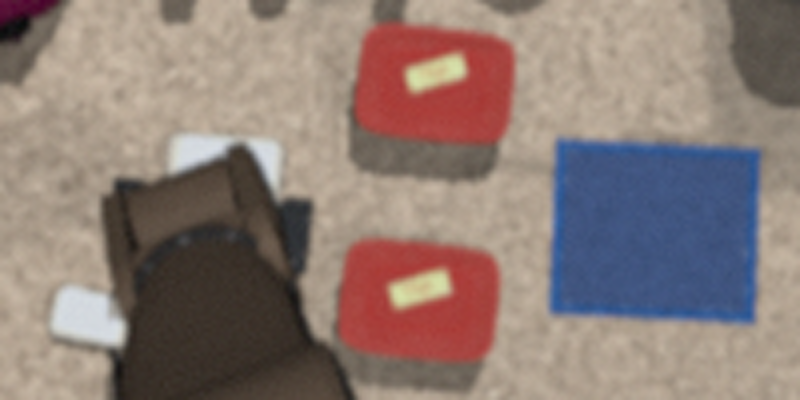

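View pics/c6.png

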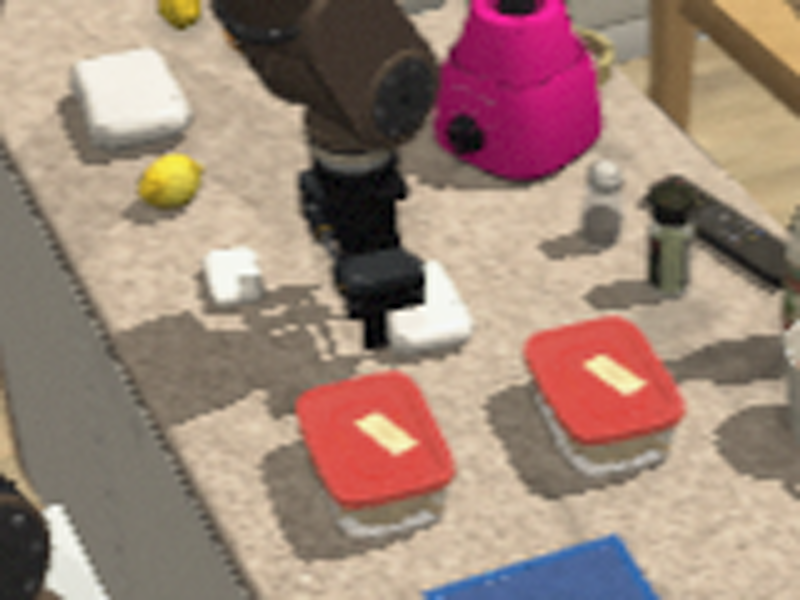

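The parcel has moved and turned with the fingers. Now I'll back off, lift and take the fingers to its rear.

>>> play_rows(
  moves=[
    [0.02,0,0,0,0,0,60],
    [0.02,0,0,0,0,0,60],
    [0,0,-0.035,0,0,0,60],
    [0,0,-0.035,0,0,0,60],
    [0,0,-0.03,0,0,0.14,50],
    [0,0.03,-0.01,0,0,0.14,50],
    [0,0.03,0,0,0,0.14,50],
    [0,0.03,0,0,0,0.14,50],
  ],
)

```text
t: 4.25
eef_pos: [457.4, 329.5, 139.3]
tcp_rot: [3.14, -0.001, 2.424]
ft_force: [0.4, -1.3, 0.1]
opening: 0.502
```

>>> play_rows(
  moves=[
    [0,0,0,0,0,0.14,50],
    [0,0,0,0,0,0.14,50],
    [0,0,0,0,0,0.14,50],
    [0,0,0,0,0,0.14,50],
    [0,0,0,0,0,0.14,50],
    [0,0,0,0,0,0.14,50],
    [0,0,0,0,0,0.14,50],
    [0,0,0,0,0,0,50],
  ],
)

```text
t: 5.05
eef_pos: [457.9, 333.1, 139.5]
tcp_rot: [3.139, -0.004, 1.403]
ft_force: [-0.2, -0.2, 0.2]
opening: 0.5
```

```bash
python3 - <<'E'
from m import *
delta([*g2w(0,305),100],1.433)
c=read_camera("top"); crop(c,235,170,435,270,4,"pics/c7.png"); 
lines(c)
E
```

```text
pos [457.9 333.1 139.5] gap [-70.5 283.1] rot [ 3.139 -0.004  1.403] F [-0.2 -0.2  0.2] open 0.5 t 5.0
turn(tool rv) [ 0.002 -0.004 -0.03 ]  shift in present tool axes mm [23.8 69.7 39.7]  in target axes [21.8 70.5 39.5]
red [589.2  34.4] w,h 99.5 138.9 ang [ -6.8  -8.3  -7.4 -10.6]
red [388.4  55. ] w,h 99.5 139.1 ang [-7.2 -7.5 -8.3 -9. ]
blue [ 447.9 -178.8] w,h 162.7 193.3 ang [-4.3 -3.9 -4.2 -4.1]
white [526.1 228.7] w,h 99.2 107.5 ang [ -9.3 -37.7 -15.4 -29.2]
```

View pics/c7.png

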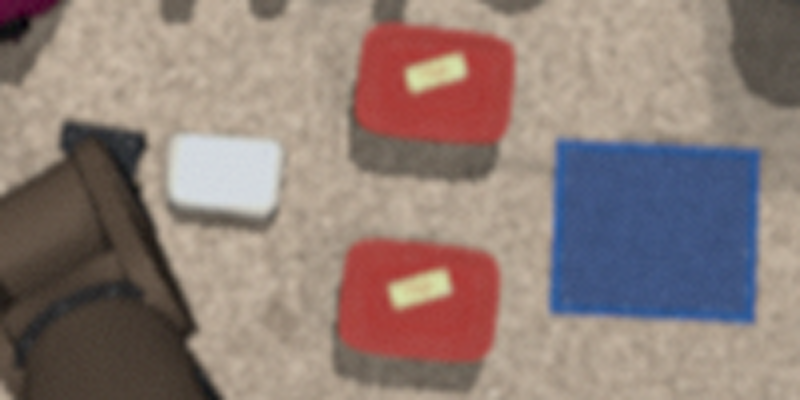

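```bash
cat >> m.py <<'E'
def parcel(c,box):
    k,cn=max([r for r in regions(c,box) if r[0]=="white"],key=lambda r:len(r[1]))
    P=np.array([back(c,u,v,33)[:2] for u,v in cn])
    ct,w,h,a=sides(P,-.1); print("parcel",ct.round(1),"gap",w2g(ct).round(1),"wh",round(w),round(h),"ang rel gap",np.round(np.array(a)+7.9,1))
    (x,y),sz,an=cv2.minAreaRect(P.astype(np.float32)); print("  rect",round(x,1),round(y,1),"gap",w2g([x,y]).round(1),np.round(sz),round(an,1))
E
python3 - <<'E'
from m import *
c=read_camera("top"); parcel(c,(274,197,314,230))
E
```

```text
parcel [528.5 229.2] gap [ 13.7 189.9] wh 101 108 ang rel gap [ -0.9 -20.8   1.2 -16.1]
  rect 526.8 227.3 gap [ 12.3 187.7] [124. 100.] 81.3
```

```bash
sed -i 's/(S<45)&(V>170)/(S<WS)\&(V>WV)/; s/^def regions/WS,WV=30,180\ndef regions/' m.py
python3 - <<'E'
import m
from m import *
c=read_camera("top")
for m.WS,m.WV in [(30,180),(30,195),(25,170),(40,190)]:
  parcel(c,(274,197,314,230))
E
```

```text
parcel [514. 235.] gap [ -1.4 193.6] wh 69 105 ang rel gap [-0.5  2.6 -0.7  5.4]
  rect 513.2 234.9 gap [ -2.2 193.4] [108.  72.] 84.7
parcel [513.7 235.1] gap [ -1.8 193.7] wh 64 101 ang rel gap [-0.2  2.   0.   3.8]
  rect 514.4 235.3 gap [ -1. 194.] [103.  68.] 82.5
parcel [513.3 234.6] gap [ -2.  193.1] wh 69 106 ang rel gap [-0.8  2.2 -1.2  3. ]
  rect 512.7 234.6 gap [ -2.6 193. ] [109.  72.] 83.7
parcel [513.9 235. ] gap [ -1.5 193.6] wh 66 102 ang rel gap [-0.3  0.7 -0.   4.6]
  rect 514.8 235.0 gap [ -0.6 193.8] [104.  71.] 82.8
```

Parcel is now within about 2 mm of the gap's centre line and within about 2° of its direction. Next I move the fingers to behind it.

>>> play_rows(
  moves=[
    [0,0,0,0,0,-0.03,50],
    [0.007,0.024,0,0,0,0,50],
    [0.007,0.024,0,0,0,0,50],
    [0.006,0.022,0.02,0,0,0,50],
    [0,0,0.03,0,0,0,50],
    [0,0,0.03,0,0,0,50],
    [0,0,0,0,0,0,50],
  ],
)

```text
t: 5.9
eef_pos: [533.4, 345.3, 58.5]
tcp_rot: [3.136, -0.005, 1.465]
ft_force: [-0.5, -0.5, 0.5]
opening: 0.503
```

```bash
python3 - <<'E'
from m import *
delta([*g2w(0,285),24],1.433)
E
```

```text
pos [533.4 345.3  58.5] gap [  2.6 305.6] rot [ 3.136 -0.005  1.465] F [-0.5 -0.5  0.5] open 0.5 t 5.9
turn(tool rv) [ 0.005 -0.005  0.032]  shift in present tool axes mm [-20.7  -3.5  34.4]  in target axes [-20.6  -2.6  34.5]
```

>>> play_rows(
  moves=[
    [0,-0.003,0.015,0.005,-0.005,0.03,50],
    [0,0,0.015,0,0,0,50],
    [-0.01,0,0.003,0,0,0,50],
    [-0.01,0,0,0,0,0,50],
    [0,0,0,0,0,0,50],
  ],
)

```text
t: 6.4
eef_pos: [528.7, 325.0, 28.0]
tcp_rot: [3.139, -0.002, 1.443]
ft_force: [0.4, 0.6, 0.5]
opening: 0.502
```

```bash
python3 - <<'E'
from m import *
delta([*g2w(0,265),24],1.433)
E
```

```text
pos [528.7 325.   28. ] gap [  0.8 284.8] rot [ 3.139e+00 -2.000e-03  1.443e+00] F [0.4 0.6 0.5] open 0.5 t 6.4
turn(tool rv) [ 0.003 -0.002  0.01 ]  shift in present tool axes mm [-19.8  -1.    4. ]  in target axes [-19.8  -0.8   4. ]
```

>>> play_rows(
  moves=[
    [-0.008,-0.001,0.003,0.003,0,0.01,50],
    [-0.007,0,0.001,0,0,0,50],
    [-0.005,0,0,0,0,0,50],
    [-0.006,0,0,0,0,0,50],
    [-0.006,0,0,0,0,0,50],
    [-0.006,0,0,0,0,0,50],
    [-0.006,0,0,0,0,0,50],
    [-0.006,0,0,0,0,0,50],
  ],
)

```text
t: 7.2
eef_pos: [521.5, 271.8, 26.0]
tcp_rot: [3.139, -0.004, 1.432]
ft_force: [0.3, 0.2, 0.0]
opening: 0.501
```

```bash
python3 - <<'E'
from m import *
delta([*g2w(0,200),24],1.433)
c=read_camera("top"); crop(c,235,170,435,270,4,"pics/c8.png"); 
E
```

```text
pos [521.5 271.8  26. ] gap [  1.  231.1] rot [ 3.139 -0.004  1.432] F [0.3 0.2 0. ] open 0.5 t 7.2
turn(tool rv) [ 0.003 -0.004 -0.001]  shift in present tool axes mm [-31.1  -0.9   1.9]  in target axes [-31.1  -1.    2. ]
```

View pics/c8.png

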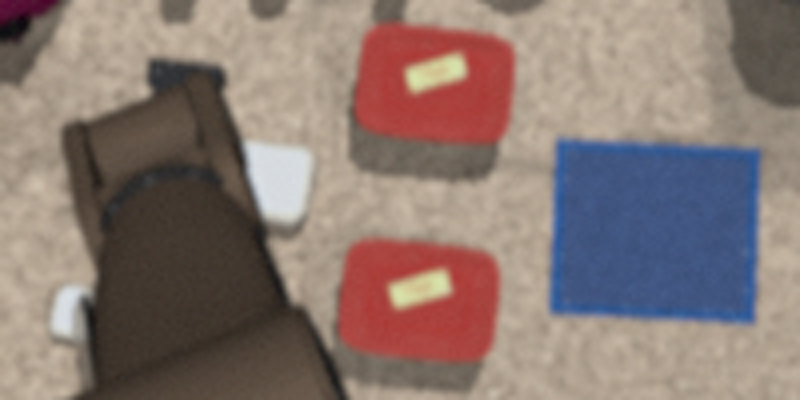

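```bash
python3 - <<'E'
from m import *
c=read_camera("top")
for k,cn in regions(c,(296,200,318,232)):
    if k!="white": continue
    Q=np.array([w2g(back(c,u,v,33)) for u,v in cn]); 
    for y in range(130,86,-5):
        m=np.abs(Q[:,1]-y)<1.5
        if m.any(): print(y,Q[m,0].min().round(1),Q[m,0].max().round(1))
crop(c,280,190,330,235,12,"pics/c9.png")
E
```

```text
130 -41.1 30.8
125 -41.4 31.4
120 -39.9 30.8
115 -34.5 29.4
110 -25.4 26.1
```

View pics/c9.png

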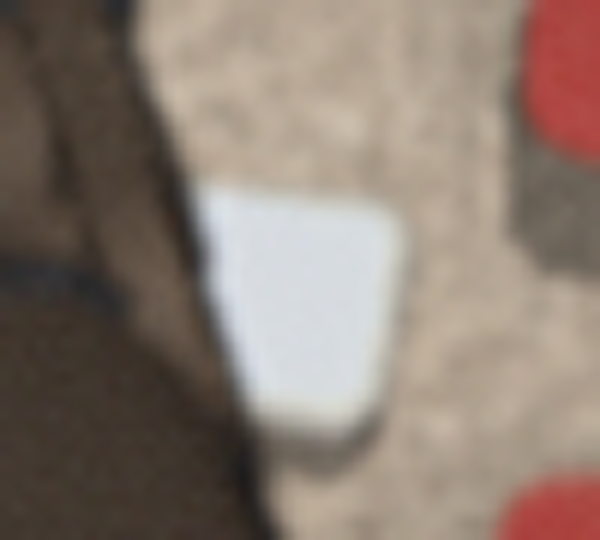

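Parcel's front (crop c9, right edge x≈400) lies square to the gap, its top centre about 2–3 mm to the near side. The tub walls leave more room than that, so I push on.

>>> play_rows(
  moves=[
    [-0.006,0,0.002,0.002,-0.003,0,50],
    [-0.006,0,0,0,0,0,50],
    [-0.006,0,0,0,0,0,50],
    [-0.006,0,0,0,0,0,50],
    [-0.006,0,0,0,0,0,50],
    [-0.006,0,0,0,0,0,50],
    [-0.006,0,0,0,0,0,50],
    [-0.006,0,0,0,0,0,50],
  ],
)

```text
t: 8.1
eef_pos: [514.6, 220.8, 24.0]
tcp_rot: [3.14, -0.002, 1.432]
ft_force: [-1.0, 1.6, 0.5]
opening: 0.501
```

```bash
python3 - <<'E'
from m import *
delta([*g2w(0,70),24],1.433)
c=read_camera("top"); crop(c,280,170,360,270,6,"pics/c10.png"); 
s=read_camera("scene"); crop(s,250,150,390,250,5,"pics/c11.png")
E
```

```text
pos [514.6 220.8  24. ] gap [  1.1 179.6] rot [ 3.140e+00 -2.000e-03  1.432e+00] F [-1.   1.6  0.5] open 0.5 t 8.1
turn(tool rv) [ 0.002 -0.002 -0.001]  shift in present tool axes mm [-109.6   -1.    -0.2]  in target axes [-109.6   -1.1   -0. ]
```

View pics/c10.png

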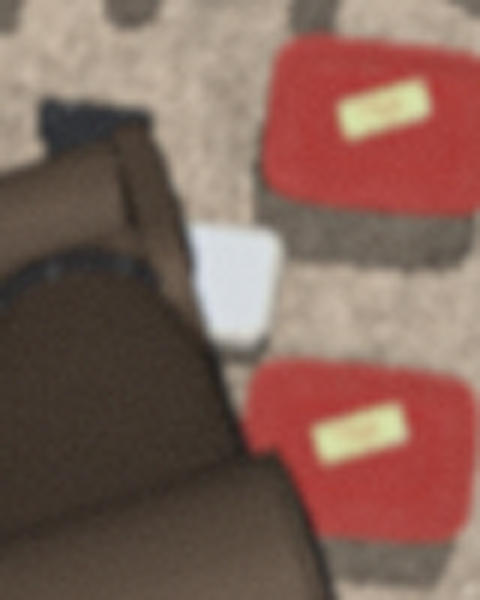

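View pics/c11.png

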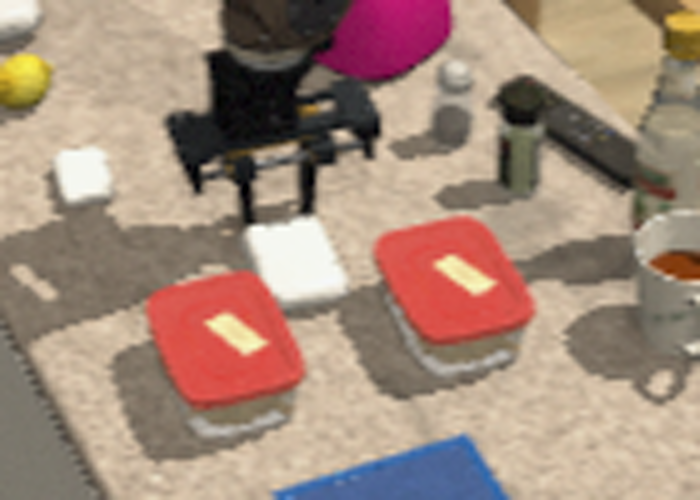

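The parcel (crop c11, (295,260)) is just entering, square between the two tubs, and the fingers are upright behind it.

>>> play_rows(
  moves=[
    [-0.006,0,0,0,0,0,50],
    [-0.006,0,0,0,0,0,50],
    [-0.006,0,0,0,0,0,50],
    [-0.006,0,0,0,0,0,50],
    [-0.006,0,0,0,0,0,50],
    [-0.006,0,0,0,0,0,50],
  ],
)

```text
t: 8.8
eef_pos: [509.2, 182.6, 23.9]
tcp_rot: [3.14, -0.002, 1.433]
ft_force: [1.5, 0.9, 0.5]
opening: 0.5
```

```bash
python3 - <<'E'
from m import *
delta([*g2w(0,70),24],1.433)
c=read_camera("top"); crop(c,280,170,360,270,6,"pics/c12.png"); 
s=read_camera("scene"); crop(s,250,150,390,250,5,"pics/c13.png")
E
```

```text
pos [509.2 182.6  23.9] gap [  1.  141.1] rot [ 3.140e+00 -2.000e-03  1.433e+00] F [1.5 0.9 0.5] open 0.5 t 8.8
turn(tool rv) [ 0.002 -0.002 -0.   ]  shift in present tool axes mm [-71.1  -1.   -0.2]  in target axes [-71.1  -1.   -0.1]
```

View pics/c12.png

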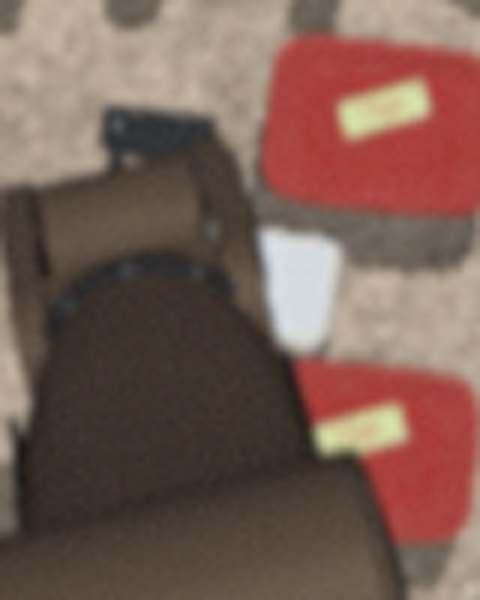

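View pics/c13.png

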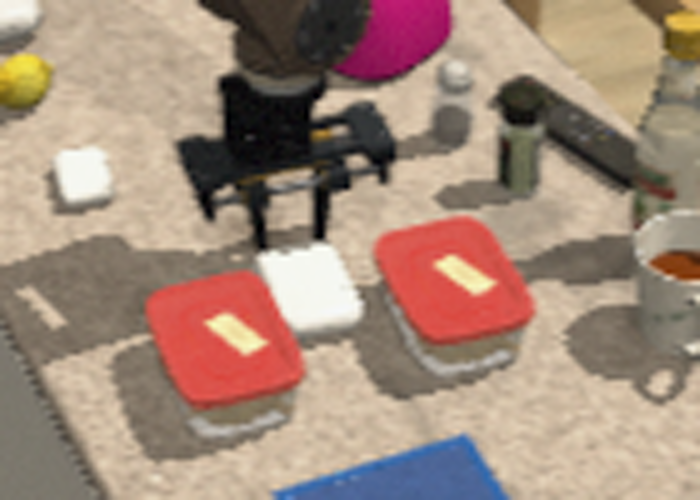

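The parcel is going straight into the gap and its front is now between the lids. Forces are around 1 N.

>>> play_rows(
  moves=[
    [-0.006,0,0,0,0,0,50],
    [-0.006,0,0,0,0,0,50],
    [-0.006,0,0,0,0,0,50],
    [-0.006,0,0,0,0,0,50],
    [-0.006,0,0,0,0,0,50],
    [-0.006,0,0,0,0,0,50],
  ],
)

```text
t: 9.5
eef_pos: [503.9, 144.3, 23.8]
tcp_rot: [3.14, -0.002, 1.433]
ft_force: [-1.0, 0.5, -0.4]
opening: 0.504
```

>>> play_rows(
  moves=[
    [-0.006,0,0,0,0,0,50],
    [-0.006,0,0,0,0,0,50],
    [-0.006,0,0,0,0,0,50],
    [-0.006,0,0,0,0,0,50],
    [-0.006,0,0,0,0,0,50],
    [-0.006,0,0,0,0,0,50],
  ],
)

```text
t: 10.1
eef_pos: [498.4, 105.3, 23.8]
tcp_rot: [3.14, -0.002, 1.432]
ft_force: [-0.4, 0.5, 0.4]
opening: 0.499
```

```bash
python3 - <<'E'
from m import *
delta([*g2w(0,0),24],1.433)
c=read_camera("top"); crop(c,280,170,380,270,5,"pics/c14.png"); 
s=read_camera("scene"); crop(s,250,150,390,250,5,"pics/c15.png")
E
```

```text
pos [498.4 105.3  23.8] gap [ 1. 63.] rot [ 3.140e+00 -2.000e-03  1.432e+00] F [-0.4  0.5  0.4] open 0.5 t 10.1
turn(tool rv) [ 0.002 -0.002 -0.001]  shift in present tool axes mm [-63.   -0.9  -0.3]  in target axes [-63.   -1.   -0.2]
```

View pics/c14.png

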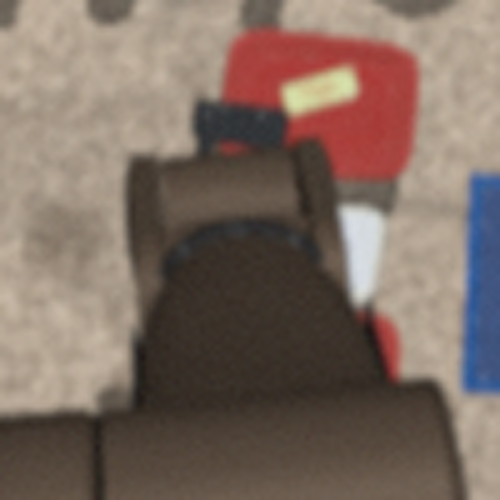

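View pics/c15.png

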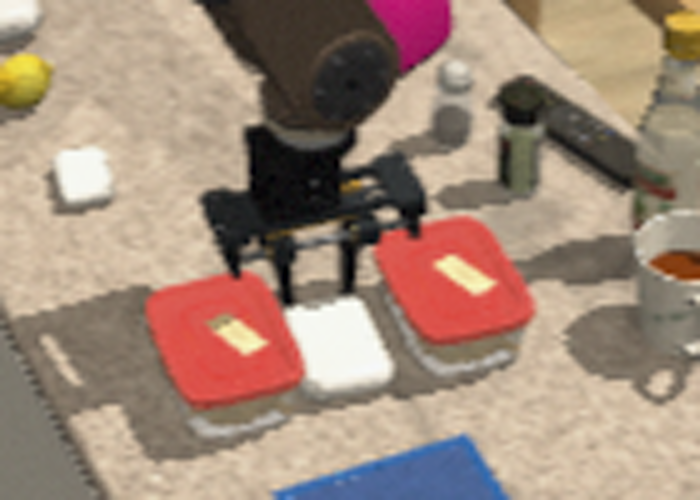

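The parcel (crop c15, (345,345)) is in the middle of the gap, flat, with the gripper's body above the lids and no noticeable force.

>>> play_rows(
  moves=[
    [-0.006,0,0,0,0,0,50],
    [-0.006,0,0,0,0,0,50],
    [-0.006,0,0,0,0,0,50],
    [-0.006,0,0,0,0,0,50],
    [-0.006,0,0,0,0,0,50],
    [-0.006,0,0,0,0,0,50],
    [-0.006,0,0,0,0,0,50],
    [-0.006,0,0,0,0,0,50],
  ],
)

```text
t: 11.0
eef_pos: [491.2, 54.1, 23.7]
tcp_rot: [3.14, -0.002, 1.433]
ft_force: [0.6, 0.8, 0.6]
opening: 0.498
```

>>> play_rows(
  moves=[
    [-0.006,0,0,0,0,0,50],
    [-0.006,0,0,0,0,0,50],
    [-0.006,0,0,0,0,0,50],
    [-0.006,0,0,0,0,0,50],
    [-0.006,0,0,0,0,0,50],
    [-0.006,0,0,0,0,0,50],
    [-0.006,0,0,0,0,0,50],
    [-0.006,0,0,0,0,0,50],
  ],
)

```text
t: 11.8
eef_pos: [483.9, 2.2, 23.7]
tcp_rot: [3.14, -0.002, 1.432]
ft_force: [0.8, 1.8, 0.8]
opening: 0.501
```

```bash
python3 - <<'E'
from m import *
delta([*g2w(0,-156),24],1.433)
c=read_camera("top"); crop(c,320,170,440,270,5,"pics/c16.png"); 
s=read_camera("scene"); crop(s,250,170,390,290,5,"pics/c17.png")
E
```

```text
pos [483.9   2.2  23.7] gap [  0.8 -41.1] rot [ 3.140e+00 -2.000e-03  1.432e+00] F [0.8 1.8 0.8] open 0.5 t 11.8
turn(tool rv) [ 0.001 -0.002 -0.001]  shift in present tool axes mm [-114.9   -0.7   -0.5]  in target axes [-114.9   -0.8   -0.3]
```

View pics/c16.png

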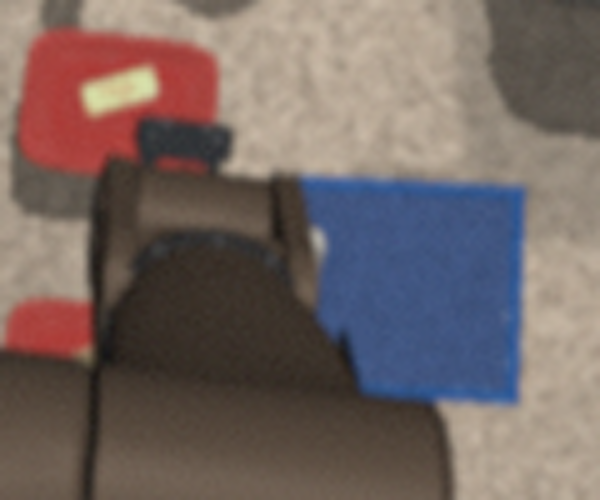

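View pics/c17.png

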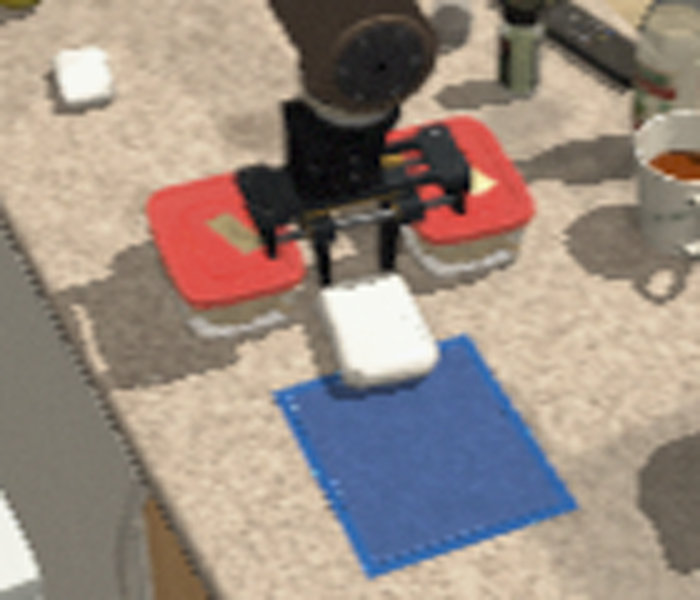

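The parcel is out of the gap, square, its front edge over the mat (c17, (385,370)), slightly towards the mat's far side. I keep pushing.

>>> play_rows(
  moves=[
    [-0.006,0,0,0,0,0,50],
    [-0.006,0,0,0,0,0,50],
    [-0.006,0,0,0,0,0,50],
    [-0.006,0,0,0,0,0,50],
    [-0.006,0,0,0,0,0,50],
    [-0.006,0,0,0,0,0,50],
    [-0.006,0,0,0,0,0,50],
    [-0.006,0,0,0,0,0,50],
  ],
)

```text
t: 12.7
eef_pos: [476.7, -49.0, 23.6]
tcp_rot: [3.14, -0.002, 1.433]
ft_force: [-0.1, 1.9, -0.0]
opening: 0.5
```

>>> play_rows(
  moves=[
    [-0.006,0,0,0,0,0,50],
    [-0.006,0,0,0,0,0,50],
    [-0.006,0,0,0,0,0,50],
    [-0.006,0,0,0,0,0,50],
    [-0.006,0,0,0,0,0,50],
    [-0.005,0,0,0,0,0,50],
    [0,0,0,0,0,0,50],
  ],
)

```text
t: 13.4
eef_pos: [471.3, -87.6, 23.5]
tcp_rot: [3.14, -0.002, 1.432]
ft_force: [0.2, 0.5, -0.0]
opening: 0.501
```

```bash
python3 - <<'E'
from m import *
delta([*g2w(0,-156),24],1.433)
s=read_camera("scene"); crop(s,250,170,390,290,5,"pics/c19.png")
E
```

```text
pos [471.3 -87.6  23.5] gap [   0.6 -131.8] rot [ 3.140e+00 -2.000e-03  1.432e+00] F [ 0.2  0.5 -0. ] open 0.5 t 13.4
turn(tool rv) [ 0.001 -0.002 -0.001]  shift in present tool axes mm [-24.2  -0.6  -0.5]  in target axes [-24.2  -0.6  -0.5]
```

View pics/c19.png

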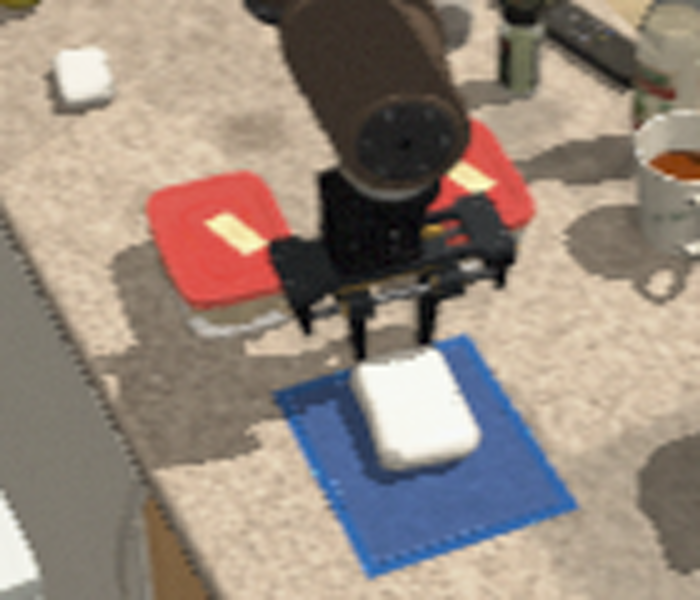

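>>> play_rows(
  moves=[
    [-0.006,0,0,0,0,0,50],
    [-0.006,0,0,0,0,0,50],
    [-0.006,0,0,0,0,0,50],
    [-0.004,0,0,0,0,0,50],
    [0,0,0,0,0,0,50],
    [0.01,0,0,0,0,0,50],
    [0.015,0,0,0,0,0,50],
  ],
)

```text
t: 14.15
eef_pos: [471.6, -86.3, 23.4]
tcp_rot: [3.14, -0.001, 1.429]
ft_force: [-0.1, 0.1, -0.7]
opening: 0.5
```

>>> play_rows(
  moves=[
    [0,0,-0.03,0,0,0,50],
    [0,0,-0.04,0,0,0,50],
    [0.02,0,-0.04,0,0,0,50],
    [0.04,0,-0.02,0,0,0,50],
    [0.04,0,0,0,0,0,50],
    [0.04,0,0,0,0,0,50],
    [0.04,0,0,0,0,0,50],
    [0.04,0,0,0,0,0,50],
  ],
)

```text
t: 14.95
eef_pos: [502.1, 143.0, 160.1]
tcp_rot: [3.14, -0.003, 1.427]
ft_force: [0.9, 0.4, -0.5]
opening: 0.502
```

```bash
python3 - <<'E'
from m import *
delta([*g2w(0,-156),24],1.433)
c=read_camera("top"); crop(c,340,180,460,280,5,"pics/c20.png"); 
s=read_camera("scene"); crop(s,250,170,390,290,5,"pics/c21.png")
E
```

```text
pos [502.1 143.  160.1] gap [ -0.5 100.9] rot [ 3.140e+00 -3.000e-03  1.427e+00] F [ 0.9  0.4 -0.5] open 0.5 t 14.9
turn(tool rv) [ 0.002 -0.003 -0.006]  shift in present tool axes mm [-257.3    1.9  135.2]  in target axes [-256.9    0.5  136.1]
```

View pics/c20.png

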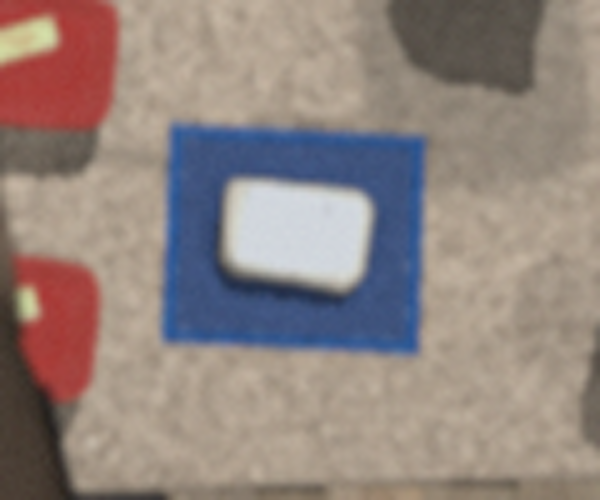

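View pics/c21.png

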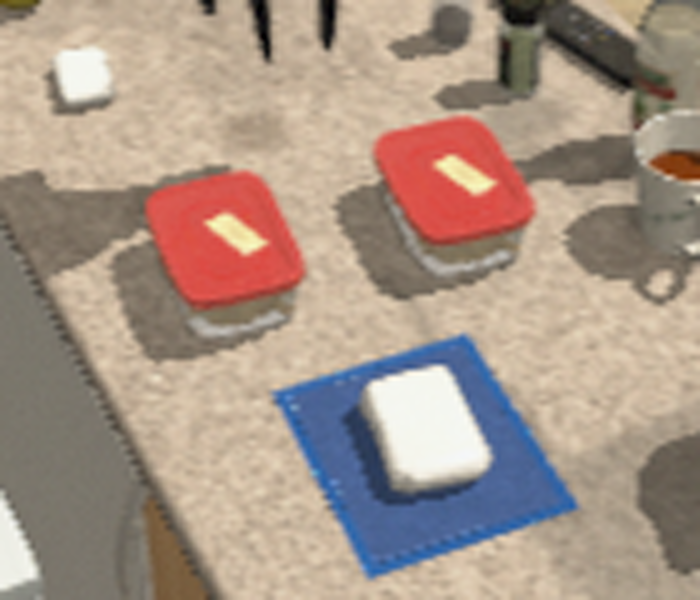

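```bash
python3 - <<'E'
import m
from m import *
c=read_camera("top"); lines(c,(368,198,430,255))
s=read_camera("scene")
th=np.radians(-4.2); ct=np.array([448,-178.3])
for k,z,u,v in [("top",0,0,0)]: pass
for nm,cam,b in [("top",c,(380,205,420,245)),("scene",s,(315,238,352,272))]:
    k,cn=max([r for r in regions(cam,b) if r[0]=="white"],key=lambda r:len(r[1]))
    P=np.array([back(cam,a,d,33)[:2] for a,d in cn]); (x,y),sz,an=cv2.minAreaRect(P.astype(np.float32)); d=np.array([x,y])-ct
    print(nm,round(x,1),round(y,1),np.round(sz),"in mat",(d@[np.cos(th),np.sin(th)]).round(1),(d@[-np.sin(th),np.cos(th)]).round(1))
E
```

```text
blue [ 447.9 -178.8] w,h 162.8 193.3 ang [-4.3 -3.8 -4.3 -4.1]
white [ 453.4 -174.7] w,h 66.0 103.8 ang [-11.2  -8.1 -11.2  -4.4]
top 452.5 -174.3 [106.  70.] in mat 4.2 4.3
scene 451.4 -183.2 [114.  74.] in mat 3.8 -4.6
```

The top camera puts the parcel 4 mm from the mat's centre on each axis; the scene camera gives 4 and -5 mm. The limit is 30 mm, and the arm is clear.

```bash
python3 - <<'E'
from cell import *
print(job_done())
E
```

```text
the job is handed in; nothing more can be done
None
```

The middle-sized parcel is through the gap and lies flat near the middle of the blue mat. I handed the job in at about 15 s of the 72 s; no verdict was reported.

**What I did:** I lined the parcel up with the gap by pushing its near side with both fingertips. I then pushed it from behind straight between the tubs and onto the mat. It was never gripped or lifted. The force readings I took stayed at about 2 N or less.

**Last checks:**
- **Position:** the parcel's centre is about 4 mm across and 4 to 5 mm along from the mat's centre; the limit is 30 mm. The two cameras agree across the mat but disagree in sign along it (+4.3 mm from the top camera, -4.6 mm from the scene camera).
- **Angle:** its outline fits 4° to 11° off straight. The four sides differ because they are uneven. The task sets no limit on this.
- **Surroundings:** the gripper was clear of everything. I did not re-measure the salt mill, spice jar, mug, lemon and rice jar. The fingers never went near them, and the ones visible in the last pictures looked unmoved.

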